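# Pack the carabiner tote into its case

### The job

Get the climbing kit ready to go: lift the white bowl by its rim out of the aluminium case and stand it on the round cork mat, and pick every carabiner off the turntable and lay it flat in the lift-out tote, no more than two on either side of its handle. While the tote is still standing on the shelf, swing its wire keeper down over the carabiners until it snaps under the spring catch; then lift the tote by its handle and set it down flat on the floor of the case. Leave the headlamp standing on the turntable and do not disturb the other things on the shelf.

Things in the scene. Friction and masses are not known exactly. Their poses are not given: they have to be found in the camera images.
- carabiner1: Screw-gate carabiner, one of up to four alike (may be absent): dark metal oblong ring, 96 mm long (x), 54 wide (y), 9 thick (z), bar 9 mm all round, 80 g. Opening inside 78 x 36 mm; each end is a straight bar 24 mm wide, centre line at x = +-43.5 mm; long sides at y = +-22.5 mm. Origin mid-ring at half thickness. Starts flat on the turntable.
- carabiner2: Screw-gate carabiner, one of up to four alike (may be absent): dark metal oblong ring, 96 mm long (x), 54 wide (y), 9 thick (z), bar 9 mm all round, 80 g. Opening inside 78 x 36 mm; each end is a straight bar 24 mm wide, centre line at x = +-43.5 mm; long sides at y = +-22.5 mm. Origin mid-ring at half thickness. Starts flat on the turntable.
- carabiner3: Screw-gate carabiner, one of up to four alike (may be absent): dark metal oblong ring, 96 mm long (x), 54 wide (y), 9 thick (z), bar 9 mm all round, 80 g. Opening inside 78 x 36 mm; each end is a straight bar 24 mm wide, centre line at x = +-43.5 mm; long sides at y = +-22.5 mm. Origin mid-ring at half thickness. Starts flat on the turntable.
- carabiner4: Screw-gate carabiner, one of up to four alike (may be absent): dark metal oblong ring, 96 mm long (x), 54 wide (y), 9 thick (z), bar 9 mm all round, 80 g. Opening inside 78 x 36 mm; each end is a straight bar 24 mm wide, centre line at x = +-43.5 mm; long sides at y = +-22.5 mm. Origin mid-ring at half thickness. Starts flat on the turntable.
- tote: Lift-out tote, a low aluminium tray standing on the shelf ahead of the robot: 140 mm (x) by 152 (y), 0.45 kg. Origin: centre of its underside. Floor and walls 3 mm, walls 26 mm high; a divider 3 mm thick, 18 high, along x at y = 0 makes two bays, each 134 (x) by 71 mm inside. Keeper hinged at the +x wall, spring catch at the -x wall (out to x = -76 mm), which faces the robot within 0.2 rad.
- tote_grip (a point): Middle of the bridge handle over the tote's divider, 60 mm above the tote's underside: a black bar 12 mm wide (tote y), 16 mm high, 109 mm long along the tote's x, on two posts at x = +-52 mm (5 mm thick, 20 mm wide in y). Same axes as the tote.
- keeper (a joint): Swing of the tote's keeper, rad: 0 shut under the catch, 1.75 open stop. A U of 8 mm round steel wire, 80 g: two arms at tote y = +-37 mm and a cross bar. Starts upright at 1.6 to 1.75, kept by friction (0.03 N m); well over, it falls by its weight. At about 0.09 the bar rests on the catch; some 6 to 8 N straight down on the bar snaps it to 0. Below 0.045 it is caught.
- keeper_bar (a point): Middle of the keeper's cross bar (8 mm round, 74 mm long, along the tote's y), 132 mm from the hinge line.
- keeper_hinge (a point): Middle of the hinge line, tote x = +66, y = 0, z = 31 mm; axis the tote's y. At keeper angle a the bar is at tote x = 66 - 132 cos a, z = 31 + 132 sin a (mm). Shut, arms and bar lie level, with 24 mm of room under the arms above the tote floor: two carabiners stacked flat in a bay fit, three do not.
- case: Open aluminium case, fixed, left or right on the shelf, the turntable being on the other side. Outside 180 (x) by 186 mm (y), 60 high, walls and floor 4 mm: inside 172 x 178. Origin: centre of its underside. Its lid is held open by stays at the +x side, leaning out to 80 mm beyond that wall, up to 240 mm above the shelf; it stays open.
- case_in (a point): Centre of the case's inside, 5 mm above the case's underside (1 mm above its floor); same axes as the case.
- bowl: A thick white ceramic bowl, 107 mm across the rim, 50 mm high, foot 60 mm across, wall and floor 8 mm, 0.22 kg; the wall is nearly upright over the top 20 mm. Origin at the centre of its underside, z up. It starts standing in the case.
- mat: The round cork mat for the bowl, fixed: 124 mm across, 4 mm thick, lying on the shelf beyond the tote. Origin at the centre of its underside.
- turntable: The round chrome turntable, does not turn for this job: 260 mm across, its top 28 mm above the shelf with a 2.5 mm bead round the edge. Origin at the centre of its underside.
- headlamp: A silver headlamp without strap, 45 x 58 mm, 40 mm high, in the middle of the turntable. Origin at the centre of its underside. Leave it standing there.
- whistle: A small green plastic whistle, 55 mm long, beyond the tote, left of the mat. Leave alone.
- compass: A dark round compass, 54 mm across, 14 mm high, beyond the tote, right of the mat. Leave alone.
- tin: An aluminium tin, 72 mm across, 50 mm high, standing. Leave alone.
- flask: A steel flask, 70 mm across, 190 mm high, standing at the left. Leave alone.
- multitool: A folded steel multitool, 100 x 30 x 18 mm, lying. Leave alone.
- glasses_case: A black glasses case, 65 x 160 x 45 mm, lying at the right. Leave alone.

How it is judged:
On the way, in this order (a step that is already met when the one before it is completed fails the run):
1. every carabiner lies in the tote and the keeper is snapped shut, with the tote still standing on the shelf (x of carabiner1 in the frame of tote between -0.035 and 0.035 m and y of carabiner1 in the frame of tote between -0.07 and 0.07 m and z of carabiner1 in the frame of tote between 0 and 0.026 m and x of carabiner2 in the frame of tote between -0.035 and 0.035 m and y of carabiner2 in the frame of tote between -0.07 and 0.07 m and z of carabiner2 in the frame of tote between 0 and 0.026 m and x of carabiner3 in the frame of tote between -0.035 and 0.035 m and y of carabiner3 in the frame of tote between -0.07 and 0.07 m and z of carabiner3 in the frame of tote between 0 and 0.026 m and x of carabiner4 in the frame of tote between -0.035 and 0.035 m and y of carabiner4 in the frame of tote between -0.07 and 0.07 m and z of carabiner4 in the frame of tote between 0 and 0.026 m and value of joint keeper below 0.045 rad and height (world z) of tote below 0.006 m and angle between tote's own z axis and vertical below 0.05 rad), for 0.2 s.
2. the tote is lifted off the shelf by its handle (height (world z) of tote above 0.03 m and value of joint keeper below 0.045 rad and distance between the grasp point and tote_grip below 0.06 m), for 0.1 s.
At the end, for the whole second after the job is handed in: Every carabiner lies in the tote (middle under 26 mm above its underside), the keeper is caught (below 0.045 rad), the tote stands flat on the case floor (tilt under 0.06 rad), the bowl stands upright with its foot wholly on the mat (centre within 32 mm), the headlamp stands on the turntable (x of carabiner1 in the frame of tote between -0.035 and 0.035 m and y of carabiner1 in the frame of tote between -0.07 and 0.07 m and z of carabiner1 in the frame of tote between 0 and 0.026 m and x of carabiner2 in the frame of tote between -0.035 and 0.035 m and y of carabiner2 in the frame of tote between -0.07 and 0.07 m and z of carabiner2 in the frame of tote between 0 and 0.026 m and x of carabiner3 in the frame of tote between -0.035 and 0.035 m and y of carabiner3 in the frame of tote between -0.07 and 0.07 m and z of carabiner3 in the frame of tote between 0 and 0.026 m and x of carabiner4 in the frame of tote between -0.035 and 0.035 m and y of carabiner4 in the frame of tote between -0.07 and 0.07 m and z of carabiner4 in the frame of tote between 0 and 0.026 m and value of joint keeper below 0.045 rad and horizontal distance between tote and case_in below 0.022 m and z of tote in the frame of case below 0.008 m and angle between tote's own z axis and vertical below 0.06 rad and linear speed of each of tote, bowl below 0.02 m/s and horizontal distance between bowl and mat below 0.032 m and height (world z) of bowl below 0.01 m and angle between bowl's own z axis and vertical below 0.1 rad and horizontal distance between headlamp and turntable below 0.095 m and angle between headlamp's own z axis and vertical below 0.2 rad); the robot touches nothing.
It fails at once if a thing that is not part of the job (whistle, compass, tin, flask, multitool, glasses case) is pushed more than 4 cm or tipped over (distance of any of whistle, compass, tin, flask, multitool, glasses_case from where it was at the start of the episode above 0.04 m or angle between any of whistle, compass, tin, flask, multitool, glasses_case's own z axis and vertical above 0.5 rad).
Of carabiner1, carabiner2, carabiner3, carabiner4 only 2 to 4 are there at a start; the rules pass over those that are not, and their reading is None.
At some moment in a run one of bowl, carabiner1, carabiner2, carabiner3, carabiner4 may be knocked a few centimetres aside while the robot is not near it.
Once in a run the grip may slacken for a moment while it holds something.
It also fails if it takes over 210 s, if anything falls off the work surface, if the arm or the gripper's body presses on something with over 40 N, if the wrist force passes 120 N, or if a joint passes its speed limit or range.

### The arm

A 6-joint arm with a two-finger parallel gripper is mounted at the origin on the work surface. World frame = base frame: x ahead of the robot, y to its left, z up, the work surface at z = 0. Lengths are in m, angles in rad, forces in N, time in s.
With the tool pointing down it reaches from about 0.3 to 0.75 m from the base axis. Payload 8.5 kg.
Tool frame: the origin (TCP) lies midway between the tips of the shut fingers; the grasp point (between the pads) lies 19 mm behind it; z points along the fingers, y is the line along which they close (so a half turn about z gives the same grasp; the last joint's range is limited). The gripper opens to 85 mm and grips with 20 to 120 N. Pads are 22 mm wide; open, the fingers measure 114 mm over their backs; the gripper's body (76 mm by 85 mm) begins 54 mm behind the grasp point. The pads swing forward as they close: fully open they stand 13 mm farther back than shut.
Start: joints at [1.038, 0.381, 1.297, -0, 1.464, -0.215], TCP at [0.172, 0.522, 0.231] pointing down, gripper open.
Joint ranges: [-3.11, 3.11], [-0.89, 2.33], [0.22, 2.48], [-1.42, 4.56], [0.17, 2.85], [-2.88, 2.88]. Speed limits (rad/s): [2.39, 2.39, 3.14, 3.14, 3.14, 3.14].

### API

Orientations are given as a rotation vector (axis times angle).
In Python, from bench import arm gives the robot as it stands. Calls block until the motion is done:
- arm.movep(position, orientation): joint-space move of the TCP to a pose.
- arm.movel(position, ori=None, rate=0.15, until_force=None): straight line of the TCP; ori=None keeps the orientation; rate is the mean speed in m/s. With until_force (N) it stops when the force on the tool has changed by that much, and returns True; else False.
- arm.move_j(angles): joint-space move.
- arm.set_gripper(opening): opening from 0.0 (shut) to 1.0 (fully open); the grip force is fixed at half the most; returns when the fingers have stopped.
- arm.sleep(seconds).
- arm.solve_ik(position, orientation): joint angles nearest the present ones, or None.
- arm.read_camera(name): name is "scene" or "top" or "wrist"; returns a dict with "color" (400x640x3 uint8, blue, green, red), "mtx" (3x3 intrinsics, pixels), "pose" (4x4, takes a point from camera to world coordinates). Camera axes: x right, y up, looking along -z (the intrinsics and any distortion apply to the point x, -y, -z); pixel columns grow to the right and rows downward; lengths in m; the calibration is good to about 2 mm. The wrist camera is an equidistant fisheye: a pixel r from the principal point sees the ray r / f radians off the axis. A picture is of the moment at which its call begins. There is no depth.
A pose or a line that the arm cannot do raises arm.MotionError and nothing moves.
- arm.job_done(): hands the job in; it is judged then, once.
Trained networks look in a picture, given as the dict that the camera call returned (one of the last four; its "shot" number tells which), for a name from the list of things; names that differ only in an ending like _2 or _b are one class to them, and where a whole thing is asked for, a point or a joint stands for the part that bears it (a point fixed in the world has none). Each returns a list of dicts, best first, with "score" (0 to 1); they miss things now and then, are a little off and sometimes report something else, mostly with a low value. They report only what shows in the picture. A call takes as long as a camera call.
- arm.find_in(query, picture): "location" ([column, row] in pixels, amid what is visible of it).
- arm.place_of(query, picture): "location" ([column, row] in pixels: a listed point, or the origin of a listed thing).
Readings, each from a call of its own:
- arm.read_clock(): time.
- arm.read_joints(): joint angles.
- arm.read_qvel(): joint speeds.
- arm.read_tau(): joint torques, N m.
- arm.read_tool_pos(): TCP position.
- arm.read_orientation(): TCP orientation.
- arm.read_wrist_force(): force on the tool from outside, world axes, zero at the start.
- arm.read_moment(): the same for the moment, N m.
- arm.read_opening(): opening from 0.0 (shut) to 1.0 (fully open).
- arm.read_grasp_force(): force on a finger pad.
Only numpy, scipy, OpenCV 4.12 (cv2) and the standard library are available. Lean on these libraries where they do the work, as an engineer would, in place of code of your own. Each camera call takes 0.05 s, during which the arm holds its last target. There are 200 camera calls.

## Working session

There is one attempt and no reset: what is moved stays moved. The work goes in short steps, each a Python script; the robot and the scene stay as the last script left them, time stands still between calls to the robot, and variables do not carry over. Pictures are saved under pics/ and viewed, at most 17 in all, crops included, and the job is handed in when it is done.

```bash
ls; mkdir -p pics; cat > h.py <<'E'
import numpy as np, cv2
from scipy.spatial.transform import Rotation as R
from bench import arm
def ray(p,uv):
    K=p["mtx"];x=(uv[0]-K[0,2])/K[0,0];y=(uv[1]-K[1,2])/K[1,1]
    T=np.array(p["pose"])
    if p.get("fish"):
        r=np.hypot(x,y);s=np.sin(r)/r if r>1e-9 else 1;d=np.array([x*s,-y*s,-np.cos(r)])
    else: d=np.array([x,-y,-1.])
    return T[:3,3],T[:3,:3]@d
def at(p,uv,z):
    o,d=ray(p,uv);return o+d*(z-o[2])/d[2]
def cam(n):
    p=arm.read_camera(n);p["mtx"]=np.array(p["mtx"])
    if n=="wrist":p["fish"]=1
    return p
def proj(p,X):
    T=np.array(p["pose"]);c=T[:3,:3].T@(np.array(X)-T[:3,3]);v=np.array([c[0],-c[1],-c[2]])
    K=p["mtx"]
    if p.get("fish"):
        n=np.hypot(v[0],v[1]);t=np.arctan2(n,v[2]);q=v[:2]/max(n,1e-9)*t
    else:q=v[:2]/v[2]
    return q*[K[0,0],K[1,1]]+K[:2,2]
def down(yaw):
    # tool z down, tool y at world heading yaw
    y=np.array([np.cos(yaw),np.sin(yaw),0]);z=np.array([0,0,-1.]);x=np.cross(y,z)
    return R.from_matrix(np.c_[x,y,z]).as_rotvec()
E
python3 - <<'E'
from h import *
hs=dict(bowl=0,case=0,case_in=.005,mat=0,turntable=0,tote=0,tote_grip=.06,keeper_bar=.163,keeper_hinge=.031,carabiner1=.0325,headlamp=.028,whistle=0,compass=0,tin=0,flask=0,multitool=0,glasses_case=0)
for n in("scene","top"):
    p=cam(n);cv2.imwrite(f"pics/{n}.png",p["color"]);print(n,[k for k in p],p["pose"][:3,3].round(3) if hasattr(p["pose"],'round') else p["pose"])
    for k,z in hs.items():
        for r in arm.place_of(k,p):
            if r["score"]>.3:print(k,round(r["score"],2),np.round(r["location"],1),at(p,r["location"],z).round(3)[:2])
print(arm.read_orientation(),arm.read_clock())
E
```

```text
pics
scene ['color', 'mtx', 'pose', 'shot'] [1.258 0.764 1.601]
bowl 0.78 [293.4 157.6] [ 0.485 -0.317]
bowl 0.68 [403.8 226.2] [0.376 0.257]
bowl 0.67 [341.3 242.5] [0.618 0.145]
bowl 0.58 [394.2 246.9] [0.474 0.297]
case 0.72 [273.8 121.4] [ 0.414 -0.551]
case 0.6 [289.3 157.9] [ 0.5   -0.328]
case_in 0.59 [291.2 160.9] [ 0.507 -0.306]
mat 0.84 [310.6 234.2] [0.684 0.036]
turntable 0.88 [395.9 243.9] [0.46  0.292]
turntable 0.36 [393.6 239.8] [0.453 0.273]
tote 0.89 [345.  207.2] [0.493 0.032]
tote_grip 0.96 [344.8 196. ] [0.485 0.018]
keeper_bar 0.65 [331. 190.] [0.557 0.013]
keeper_bar 0.58 [342.8 241.6] [0.676 0.209]
keeper_hinge 0.71 [331.3 206.2] [0.546 0.005]
carabiner1 0.68 [403.7 226.6] [0.396 0.268]
carabiner1 0.45 [421.  251.6] [0.428 0.389]
headlamp 0.56 [392.3 240.3] [0.473 0.28 ]
whistle 0.44 [348.6 206.7] [0.48 0.04]
whistle 0.43 [343.2 242.8] [0.613 0.151]
compass 0.64 [294.9 197.8] [ 0.619 -0.143]
tin 0.66 [325.6 265.6] [0.731 0.179]
flask 0.56 [460.4 284.3] [0.403 0.571]
multitool 0.72 [263.5 209.2] [ 0.754 -0.185]
glasses_case 0.77 [271.8 122.3] [ 0.425 -0.553]
gl
[... 462 characters left out ...]
6 0.018]
keeper_bar 0.64 [306.9 201.1] [0.555 0.015]
keeper_hinge 0.57 [306.4 207.7] [0.55  0.018]
carabiner1 0.75 [229.7 259. ] [0.384 0.262]
carabiner1 0.51 [199.3 247.6] [0.42 0.36]
headlamp 0.58 [220.7 237.2] [0.454 0.294]
headlamp 0.33 [308.5 206.4] [0.554 0.012]
whistle 0.66 [262.6 157.1] [0.724 0.167]
whistle 0.44 [269.1 184.7] [0.63  0.144]
compass 0.61 [350.9 186.3] [ 0.625 -0.13 ]
tin 0.81 [261.9 157.4] [0.723 0.17 ]
flask 0.79 [137.7 254.5] [0.398 0.569]
flask 0.42 [257.  157.6] [0.722 0.186]
multitool 0.57 [367.5 153.6] [ 0.737 -0.187]
multitool 0.37 [479.9 249.5] [ 0.416 -0.552]
glasses_case 0.68 [478.3 248.4] [ 0.42  -0.547]
[-4.97031352e-01 -3.10199185e+00  1.02445545e-04] 1.8
```

View pics/top.png

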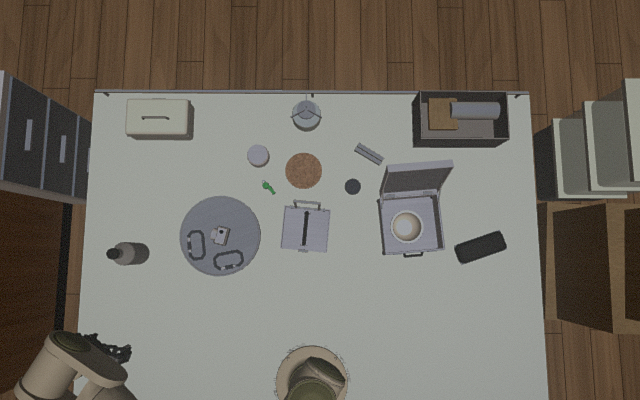

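View pics/scene.png

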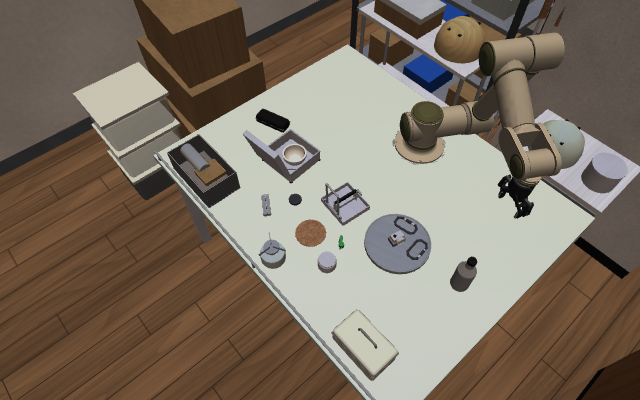

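The pictures show two carabiners on the turntable (top (229,260) and (197,245)), the tote at (306,229) with its keeper upright at the far side, the bowl in the case on the right at (405,227), and the mat at (303,170). Next come close looks with the wrist camera.

```bash
python3 - <<'E'
from h import *
hs=dict(carabiner1=.0325,headlamp=.028,turntable=0)
def look(nm,pos,hs,yaw=np.pi/2):
    arm.movep(pos,down(yaw));p=cam("wrist");cv2.imwrite(f"pics/{nm}.png",p["color"]);print(nm,p["pose"].round(3).tolist(),p["mtx"].tolist())
    for k,z in hs.items():
        for r in arm.place_of(k,p):
            if r["score"]>.3:print(k,round(r["score"],2),np.round(r["location"],1),at(p,r["location"],z).round(4)[:2])
look("w1",[.41,.30,.26],hs)
look("w2",[.45,.017,.33],dict(tote=0,tote_grip=.06,keeper_bar=.163,keeper_hinge=.031,mat=0))
look("w3",[.45,-.31,.28],dict(bowl=.004,case=0,case_in=.005))
print(arm.read_clock())
import numpy as np
ims=[cv2.imread(f"pics/w{i}.png") for i in(1,2,3)]
cv2.imwrite("pics/w23.png",np.vstack([cv2.resize(x,(480,300)) for x in ims[1:]]))
E
```

```text
w1 [[0.0, -0.958, -0.288, 0.336], [1.0, 0.0, 0.0, 0.3], [-0.0, -0.288, 0.958, 0.403], [0.0, 0.0, 0.0, 1.0]] [[309.70691628693146, 0.0, 319.17295225965125], [0.0, 309.70691628693146, 200.82940474856443], [0.0, 0.0, 1.0]]
carabiner1 0.92 [374.9 186.1] [0.4283 0.3696]
carabiner1 0.61 [290.1 147.7] [0.3808 0.2653]
carabiner1 0.37 [137.5 265. ] [0.5513 0.0186]
headlamp 0.67 [311.1 206.2] [0.4559 0.29  ]
headlamp 0.34 [ 22.4 216.7] [ 0.4807 -0.2706]
turntable 0.63 [317.1 206.1] [0.4647 0.2974]
turntable 0.52 [ 90.9 283.9] [ 0.6242 -0.1392]
w2 [[-0.0, -0.958, -0.287, 0.377], [1.0, -0.0, -0.0, 0.017], [0.0, -0.287, 0.958, 0.473], [0.0, 0.0, 0.0, 1.0]] [[309.70691628693146, 0.0, 319.17295225965125], [0.0, 309.70691628693146, 200.82940474856443], [0.0, 0.0, 1.0]]
tote 0.92 [320.3 179.6] [0.4839 0.0193]
tote_grip 0.96 [323.2 191. ] [0.4864 0.0231]
keeper_bar 0.63 [318.  271.9] [0.5544 0.0162]
keeper_bar 0.57 [139.1 184. ] [ 0.4493 -0.1913]
keeper_hinge 0.84 [316.5 228.5] [0.5535 0.0134]
mat 0.59 [324.5 287.1] [0.6797 0.0271]
w3 [[-0.001, -0.958, -0.288, 0.377], [1.0, -0.001, 0.0, -0.309], [-0.0, -0.288, 0.958, 0.423], [0.0, 0.0, 0.0, 1.0]] [[309.70691628693146, 0.0, 319.17295225965125], [0.0, 309.70691628693146, 200.82940474856443], [0.0, 0.0, 1.0]]
bowl 0.78 [323.6 191.8] [ 0.49   -0.3032]
6.125
```

View pics/w1.png

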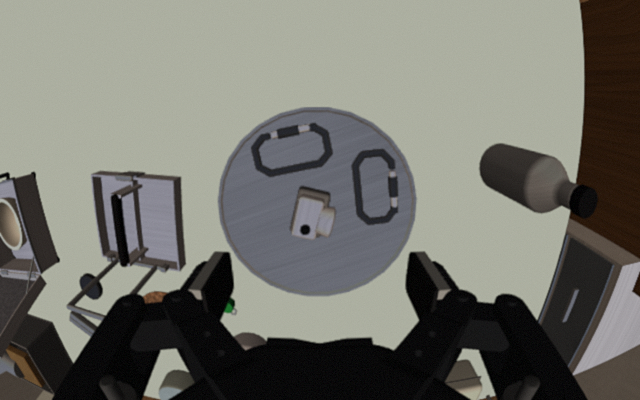

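View pics/w23.png

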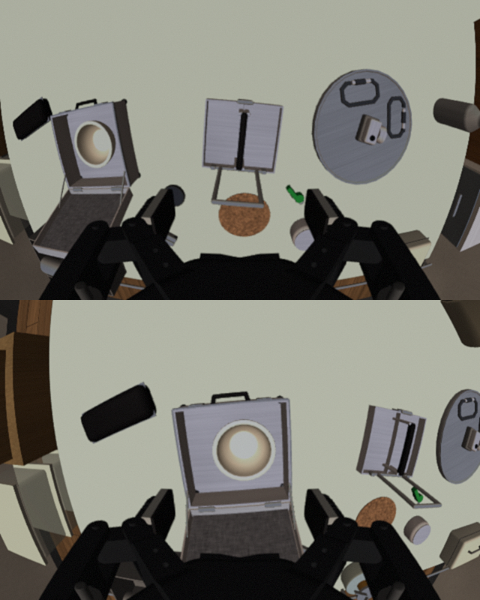

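Wrist views confirm exactly two carabiners: at (291,148), long side roughly along y, and at (375,186), roughly along x. The bowl is in the case at about (325,192), closer to the near-left side. I'll rectify the views to measure yaws.

```bash
cat >> h.py <<'E'
def ortho(p,h,c,w=.24,s=1000):
    # image up=+x, left=+y ; 1px = 1/s m
    n=int(w*s);X=c[0]+w/2-np.arange(n)/s;Y=c[1]+w/2-np.arange(n)/s
    T=np.array(p["pose"]);P=np.stack(np.broadcast_arrays(X[:,None],Y[None,:],h*np.ones((n,n))),-1)
    q=(P-T[:3,3])@T[:3,:3];v=q*[1,-1,-1];K=p["mtx"]
    if p.get("fish"):
        m=np.hypot(v[...,0],v[...,1])+1e-12;t=np.arctan2(m,v[...,2]);u=v[...,:2]/m[...,None]*t[...,None]
    else:u=v[...,:2]/v[...,2:]
    u=(u*[K[0,0],K[1,1]]+K[:2,2]).astype(np.float32)
    return cv2.remap(p["color"],u[...,0],u[...,1],cv2.INTER_LINEAR)
def w2(c,px,w=.24,s=1000): return np.array([c[0]+w/2-px[1]/s,c[1]+w/2-px[0]/s])
def carabs(p,c=(.455,.30),z=.0325,w=.26):
    o=ortho(p,z,c,w);g=cv2.cvtColor(o,cv2.COLOR_BGR2GRAY);m=(g<70).astype(np.uint8)
    m=cv2.morphologyEx(m,cv2.MORPH_CLOSE,np.ones((13,13)))
    out=[]
    for k in cv2.findContours(m,cv2.RETR_EXTERNAL,cv2.CHAIN_APPROX_NONE)[0]:
        (x,y),(a,b),_=r=cv2.minAreaRect(k)
        if max(a,b)<60 or max(a,b)>130 or min(a,b)<35:continue
        B=cv2.boxPoints(r);B=np.array([w2(c,q,w) for q in B]);e1=B[1]-B[0];e2=B[2]-B[1]
        L=e1 if np.linalg.norm(e1)>np.linalg.norm(e2) else e2
        out.append((w2(c,(x,y),w),np.arctan2(L[1],L[0])%np.pi,sorted((a,b))))
    return out,o,m
E
python3 - <<'E'
from h import *
# reconstruct wrist pics: retake w3-like now
P={}
p=cam("wrist");p3=p
g=ortho(p,.054,(.49,-.305),.24)
m=(g.min(2)>170).astype(np.uint8);m=cv2.morphologyEx(m,cv2.MORPH_OPEN,np.ones((5,5)))
for k in cv2.findContours(m,cv2.RETR_EXTERNAL,cv2.CHAIN_APPROX_NONE)[0]:
    (x,y),r=cv2.minEnclosingCircle(k)
    if r>20:print("white",w2((.49,-.305),(x,y)),r)
a=ortho(p,.06,(.50,-.32),.26)
arm.movep([.45,.017,.33],down(np.pi/2));p=cam("wrist");b=ortho(p,.026,(.48,.018),.26)
arm.movep([.41,.30,.26],down(np.pi/2));p=cam("wrist")
cs,o,m=carabs(p);print(cs)
t=cam("top");print(carabs(t)[0])
m=cv2.cvtColor(m*255,cv2.COLOR_GRAY2BGR)
def G(i):
    i=i.copy()
    for k in range(0,260,20):cv2.line(i,(k,0),(k,4),(0,0,255),1);cv2.line(i,(0,k),(4,k),(0,0,255),1)
    return i
big=np.vstack([np.hstack([G(a),G(b)]),np.hstack([G(o),m])])
cv2.imwrite("pics/ortho.png",cv2.resize(big,(600,600)))
E
```

```text
white [ 0.4788662  -0.30233099] 23.021535873413086
[(array([0.38284949, 0.26622746]), np.float32(1.7748141), [55.85160827636719, 95.9337387084961]), (array([0.42991537, 0.37067692]), np.float32(0.12435508), [55.69159698486328, 96.2509536743164])]
[]
```

View pics/ortho.png

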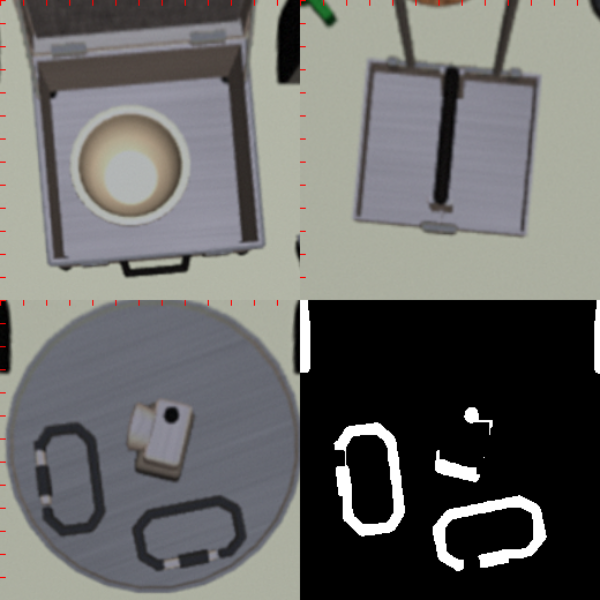

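Measured: A (.383,.266, 1.775 rad) and B (.430,.371, .124 rad), and their rectified sizes of 96 x 56 match. Tote is at about (.482,.020), yaw about -.098, case at about (.498,-.316), yaw about +.10, and bowl at (.489,-.303). I'll do carabiners and keeper first, so the keeper is out of the way when the bowl goes to the mat. Each carabiner is gripped at an end bar.

```bash
cat >> h.py <<'E'
TOTE=np.array([.4824,.0203]);TY=-.098
def tw(x,y,T=TOTE,yaw=TY):
    c,s=np.cos(yaw),np.sin(yaw);return np.array([T[0]+c*x-s*y,T[1]+s*x+c*y])
def pick(e,yaw,z,op=.35,zl=.2):
    arm.set_gripper(op);o=down(yaw)
    arm.movep([*e,zl],o);arm.movel([*e,z+.04],rate=.2);arm.movel([*e,z],rate=.06)
    arm.set_gripper(0);f=arm.read_grasp_force();arm.movel([*e,zl],rate=.15)
    print("grip",f,arm.read_grasp_force(),arm.read_opening(),arm.read_clock())
E
python3 - <<'E'
from h import *
c,a=np.array([.3828,.2662]),1.775
e=c-.0435*np.array([np.cos(a),np.sin(a)])
pick(e,a,.0315)
t=tw(-33.5e-3,37e-3)
arm.movep([*t,.2],down(TY));print(arm.read_joints())
p=cam("wrist");cv2.imwrite("pics/hold.png",p["color"])
print(arm.read_grasp_force(),arm.read_opening(),arm.read_clock())
E
```

```text
grip 57.994027649983764 57.18194735236466 0.07937487370105417 12.975
[-1.27056709e-01  2.46776137e-01  1.59658314e+00  1.48834881e-04
  1.29874166e+00 -3.06083690e-02]
57.44962410070002 0.07464642874036996 14.3583
```

View pics/hold.png

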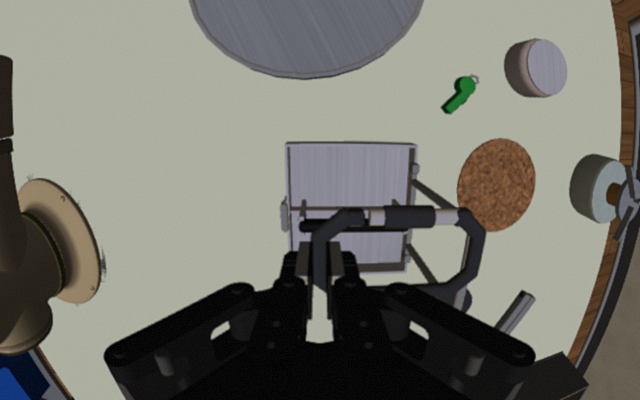

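The carabiner is held by its end bar and points away from the robot over the tote, in line with it (ring from (315,250) to (480,250)). Now I'll lower it, release it and check.

```bash
cat >> h.py <<'E'
def lay(t,z=.009):
    arm.movel([*t,.06],rate=.15);print("touch",arm.movel([*t,z],rate=.05,until_force=6),arm.read_tool_pos())
    arm.set_gripper(.25);arm.movel([*t,.2],rate=.15)
E
python3 - <<'E'
from h import *
lay(tw(-33.5e-3,37e-3))
arm.movep([.41,.30,.26],down(np.pi/2));p=cam("wrist");cs,_,_=carabs(p);print(cs)
cs2,o,_=carabs(p,TOTE,.0075,.2);print("tote",cs2)
cv2.imwrite("pics/lay1.png",cv2.resize(o,(400,400)))
if len(cs)==1 and cs[0][2][0]>50:
    c,a,_=cs[0]; a=a if a<np.pi/2 else a-np.pi
    e=c-.0435*np.array([np.cos(a),np.sin(a)]);pick(e,a,.0315)
    arm.movep([*tw(-33.5e-3,-37e-3),.2],down(TY))
    p=cam("wrist");cv2.imwrite("pics/hold2.png",p["color"])
    print(arm.read_grasp_force(),arm.read_opening(),arm.read_clock())
E
```

```text
touch False [0.45282703 0.06040297 0.00923222]
[(array([0.45 , 0.406]), np.float32(0.0), [48.0, 96.0]), (array([0.544, 0.221]), np.float32(1.5707964), [82.0, 100.0]), (array([0.544, 0.378]), np.float32(1.5707964), [82.0, 104.0])]
tote []
```

```bash
python3 - <<'E'
from h import *
arm.set_gripper(1);arm.movep([.37,.32,.30],down(np.pi/2));p=cam("wrist");print([x for x in carabs(p,(.455,.34),.0325,.26)[0]])
cv2.imwrite("pics/b.png",p["color"][60:360,60:560])
print(arm.read_clock())
E
```

```text
[(array([0.44911432, 0.41223979]), np.float32(0.11848974), [54.354286193847656, 96.46170806884766])]
20.475
```

View pics/b.png

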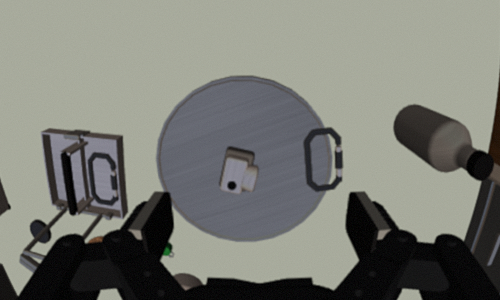

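Carabiner B was knocked to (.449,.412), yaw .118, and slightly overhangs the turntable edge. The first one lies flat in the left bay (crop (104,178)). I'll pick B from its new place at the near end.

```bash
python3 - <<'E'
from h import *
c,a=np.array([.4491,.4122]),.1185
e=c-.0435*np.array([np.cos(a),np.sin(a)]);pick(e,a,.0325)
arm.movep([*tw(-33.5e-3,-37e-3),.2],down(TY))
p=cam("wrist");cv2.imwrite("pics/hold2.png",p["color"])
print(arm.read_grasp_force(),arm.read_opening(),arm.read_clock())
E
```

```text
grip 58.136549731716514 57.91572748683393 0.07425210940551026 25.6333
57.90381018072367 0.07806360802314093 27.2417
```

View pics/hold2.png

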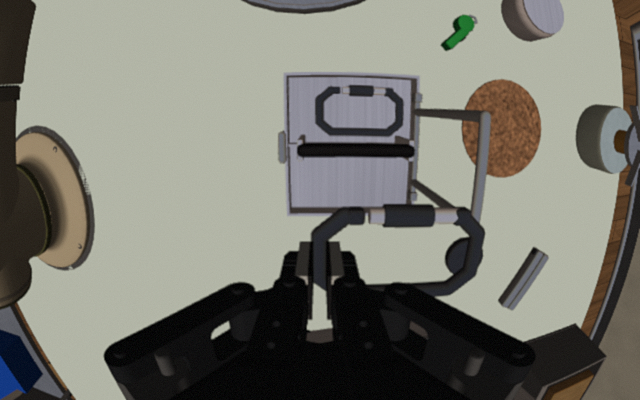

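Carabiner 2 is held well, with its ring beyond the right bay only because of parallax. The first lies flat at (360,110) in the left bay. Laying it, then checking the tote before swinging the keeper.

```bash
python3 - <<'E'
from h import *
lay(tw(-33.5e-3,-37e-3))
arm.movep([.38,.017,.33],down(np.pi/2));p=cam("wrist")
for k,z in dict(tote_grip=.06,keeper_bar=.163,keeper_hinge=.031).items():
    for r in arm.place_of(k,p)[:2]:print(k,round(r["score"],2),at(p,r["location"],z).round(4)[:2])
print(tw(0,0),tw(.066,0),tw(.083,0))
a=ortho(p,.026,TOTE,.24);b=ortho(p,.012,TOTE,.24);c=ortho(p,.163,tw(.08,0),.24)
a=cv2.resize(a,(480,480),interpolation=cv2.INTER_CUBIC)
q=[((TOTE[1]+.12-w[1])*2000,(TOTE[0]+.12-w[0])*2000) for w in (tw(x,y) for x,y in((-.07,-.076),(.07,-.076),(.07,.076),(-.07,.076)))]
cv2.polylines(a,[np.int32(q)],True,(0,0,255),1)
cv2.imwrite("pics/t.png",np.hstack([a,np.vstack([b,c])]));print(arm.read_clock())
E
```

```text
touch False [ 0.44561668 -0.01329501  0.00924534]
tote_grip 0.62 [0.4881 0.0165]
keeper_bar 0.95 [0.5552 0.0124]
keeper_hinge 0.66 [0.5467 0.0163]
[0.4824 0.0203] [0.54808332 0.01384235] [0.56500175 0.01217901]
32.875
```

View pics/t.png

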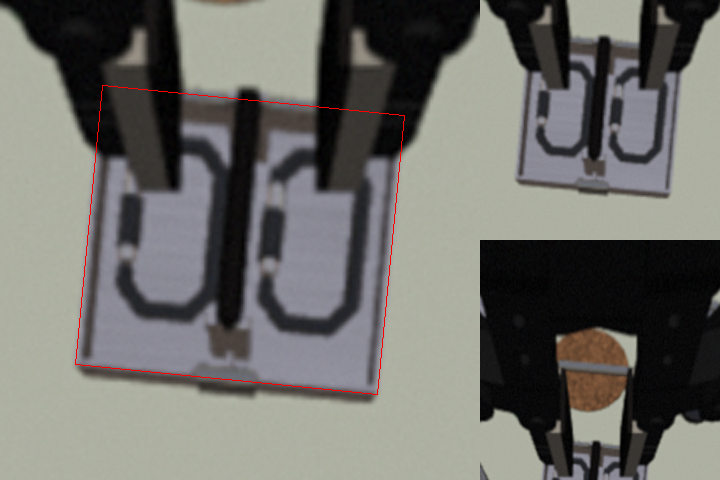

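Both carabiners lie flat in their bays, and the red tote outline fits. The bar is at about tote x 73 mm (keeper angle about 1.62). Now I'll swing the keeper from behind with shut fingers.

```bash
python3 - <<'E'
from h import *
arm.set_gripper(0);o=down(TY+np.pi/2)
arm.movep([*tw(.06,0),.28],o);arm.movep([*tw(.118,0),.25],o);arm.movel([*tw(.118,0),.15],rate=.15)
for a in (1.6,1.45,1.3,1.15,1.0,.88,.78):
    bx=.066-.132*np.cos(a);bz=.031+.132*np.sin(a)
    arm.movel([*tw(bx+.014,0),bz-.012],rate=.08)
print(arm.read_wrist_force());arm.sleep(.5)
arm.movel([*tw(bx+.03,0),.25],rate=.2)
arm.movep([.36,.017,.33],down(np.pi/2));p=cam("wrist")
for k,z in dict(keeper_bar=.043,tote_grip=.06).items():
    for r in arm.place_of(k,p)[:2]:print(k,round(r["score"],2),at(p,r["location"],z).round(4)[:2])
print(tw(-.066,0),arm.read_clock());cv2.imwrite("pics/k.png",p["color"][60:360,120:520])
E
```

```text
[-0.37814915  0.5006792  -0.59299967]
keeper_bar 0.94 [0.4146 0.0289]
tote_grip 0.57 [0.4864 0.0185]
tote_grip 0.22 [0.4379 0.2625]
[0.41671668 0.02675765] 40.0917
```

View pics/k.png

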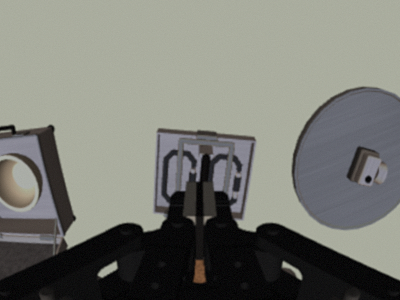

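The keeper has fallen onto the catch, with its bar measured at (.4146,.0289) as expected. Now I'll press it down with slightly open fingers on both sides of the catch.

```bash
python3 - <<'E'
from h import *
arm.set_gripper(.5);o=down(TY+np.pi/2);t=tw(-.067,0)
arm.movep([*t,.15],o);arm.movel([*t,.06],rate=.1)
print(arm.movel([*t,.022],rate=.02,until_force=5),arm.read_tool_pos(),arm.read_wrist_force())
z=arm.read_tool_pos()[2]
print(arm.movel([*t,z-.018],rate=.015,until_force=16),arm.read_tool_pos(),arm.read_wrist_force())
arm.movel([*t,.2],rate=.15)
arm.movep([.36,.017,.33],down(np.pi/2));arm.set_gripper(1);p=cam("wrist")
r=arm.place_of("keeper_bar",p)[0];print(at(p,r["location"],.031)[:2],arm.read_clock())
cv2.imwrite("pics/k2.png",cv2.resize(p["color"][150:290,240:380],(560,560),interpolation=cv2.INTER_CUBIC))
E
```

```text
True [0.41573873 0.0268431  0.0439831 ] [-1.17233697  0.68930139  8.43583549]
True [0.41566829 0.02688228 0.03197162] [-4.21517025  1.02506423 20.47652283]
[0.41972281 0.02653575] 46.7
```

View pics/k2.png

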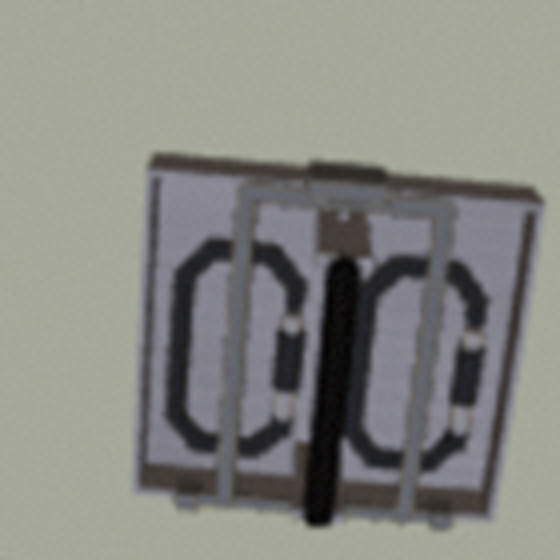

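The press travelled 12 mm, so the bar is under the catch, with both carabiners beneath the arms. Next is the bowl, and I'll measure it again.

```bash
cat >> h.py <<'E'
def circ(p,z,c,r0,r1,w=.24):
    g=cv2.GaussianBlur(cv2.cvtColor(ortho(p,z,c,w),cv2.COLOR_BGR2GRAY),(5,5),0)
    h=cv2.HoughCircles(g,cv2.HOUGH_GRADIENT,1,60,param1=80,param2=15,minRadius=r0,maxRadius=r1)
    return [] if h is None else [(w2(c,q[:2],w).round(4).tolist(),float(q[2])) for q in h[0][:2]]
E
python3 - <<'E'
from h import *
arm.movep([.42,-.31,.28],down(np.pi/2));p=cam("wrist");c=(.49,-.305)
print("bowl",circ(p,.054,c,46,58),[ (at(p,r["location"],.004)[:2].round(4),r["score"]) for r in arm.place_of("bowl",p)[:2]])
t=cam("top")
print("mat",circ(t,.004,(.68,.03),56,68),[ (at(t,r["location"],0)[:2].round(4)) for r in arm.place_of("mat",t)[:1]],"bowl",circ(t,.054,c,46,58))
o=ortho(p,.054,c);cv2.circle(o,(120,120),53,(0,0,255),1)
cv2.imwrite("pics/bo.png",cv2.resize(o,(480,480)));print(arm.read_clock())
E
```

```text
bowl [([0.48350000381469727, -0.30250000953674316], 50.599998474121094)] [(array([ 0.4933, -0.3003]), 0.82)]
mat [([0.6784999966621399, 0.030500000342726707], 61.400001525878906)] [array([0.6804, 0.0299])] bowl [([0.4884999990463257, -0.29649999737739563], 48.099998474121094)]
48.1667
```

View pics/bo.png

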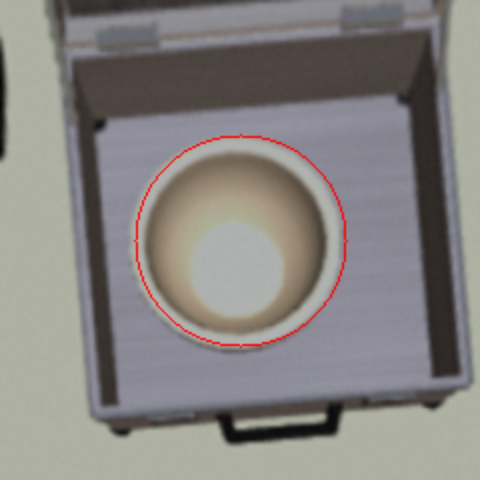

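The bowl rim circle is centred at about (.4885,-.304), its size fits, and the free side is -y. I'll grip the rim there and carry it to the mat at (.679,.030).

```bash
python3 - <<'E'
from h import *
o=down(np.pi/2);m=(.6795,-.0195)
print(arm.solve_ik([*m,.034],o))
pick((.4885,-.3535),np.pi/2,.034,op=.45,zl=.19)
arm.movep([.58,-.12,.19],o);arm.movep([*m,.15],o)
p=cam("wrist");cv2.imwrite("pics/bh.png",cv2.resize(p["color"],(480,300)))
print("hold",arm.read_opening(),arm.read_grasp_force(),arm.read_clock())
E
```

```text
[-0.2024123   0.78019855  1.15190473  0.          1.20948937 -1.77320862]
grip 54.59399122828472 60.96920575794911 0.07227198263882725 52.375
hold 0.06837094313715064 60.89667015619692 54.05
```

View pics/bh.png

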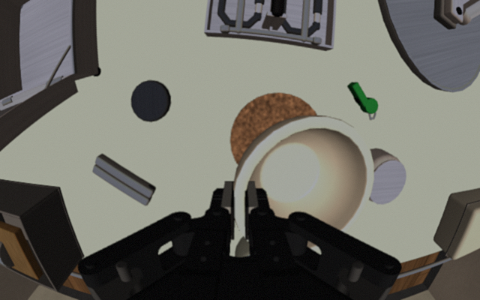

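The bowl is held by its rim with its far part to the +y side, over the mat. Lowering it.

```bash
python3 - <<'E'
from h import *
m=(.6795,-.0195)
arm.movel([*m,.06],rate=.12)
print(arm.movel([*m,.033],rate=.03,until_force=6),arm.read_tool_pos())
arm.set_gripper(.45);arm.sleep(.2);arm.movel([*m,.2],rate=.12)
arm.movep([.55,-.02,.3],down(np.pi/2))
arm.movep([.42,-.31,.28],down(np.pi/2));arm.set_gripper(1)
t=cam("top");print("bowl",circ(t,.05,(.68,.03),44,58),[(at(t,r["location"],.004)[:2].round(4),r["score"]) for r in arm.place_of("bowl",t)[:2]])
p=cam("wrist");c=(.50,-.315);o=ortho(p,.06,c,.24)
f=cv2.resize(ortho(p,.004,c,.24),(400,400))
cv2.imwrite("pics/ce.png",np.hstack([np.pad(cv2.resize(o,(400,400)),((0,0),(0,0),(0,0))),cv2.resize(ortho(t,.05,(.68,.03),.2),(400,400))]));print(arm.read_clock())
for n,q in(("w",p),("t",t)):
  for k,z in(("case",0),("case_in",.005)):print(n,k,[(at(q,r["location"],z)[:2].round(4),round(r["score"],2)) for r in arm.place_of(k,q)[:1]])
E
```

```text
True [ 0.67950319 -0.02003498  0.04518149]
bowl [([0.6784999966621399, 0.02250000089406967], 45.900001525878906)] [(array([0.6783, 0.0124]), 0.67), (array([0.4612, 0.3149]), 0.6)]
60.1417
w case [(array([ 0.5026, -0.3189]), 0.59)]
w case_in [(array([ 0.4959, -0.3169]), 0.93)]
t case [(array([ 0.4914, -0.3134]), 0.95)]
t case_in [(array([ 0.4921, -0.3156]), 0.58)]
```

View pics/ce.png

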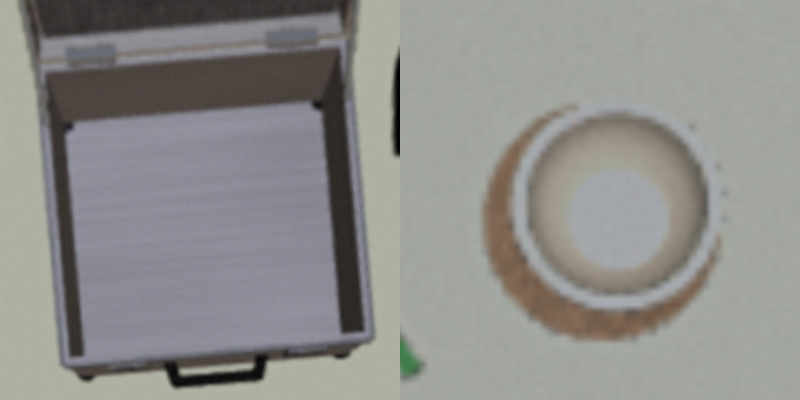

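The bowl stands on the mat with its centre at about (.678,.022), 9 mm from the mat centre and well within limits. The empty case gives a centre of about (.497,-.318), yaw about .088. Now the tote.

```bash
python3 - <<'E'
from h import *
h=tw(.001,0);CY=.088
pick(h,TY+np.pi/2,.040,op=.6,zl=.17)
t=(.4965,-.318)
arm.movep([.5,-.15,.18],down((TY+CY)/2+np.pi/2));arm.movep([*t,.17],down(CY+np.pi/2))
p=cam("wrist");cv2.imwrite("pics/th.png",p["color"])
print("hold",arm.read_opening(),arm.read_grasp_force(),arm.read_wrist_force(),arm.read_clock())
E
```

```text
grip 59.224305152893066 58.43035340309143 0.12800942022489586 64.9833
hold 0.12473775973650625 58.66523623466492 [ 0.2386038  -0.22947639 -5.54694826] 66.4667
```

View pics/th.png

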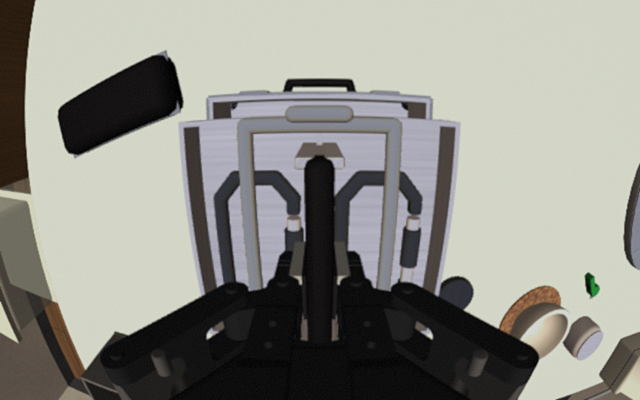

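The tote hangs level, its edges parallel to the case's front wall, with the keeper shut. Lowering it.

```bash
python3 - <<'E'
from h import *
t=(.4965,-.318)
arm.movel([*t,.12],rate=.12)
r=arm.movel([*t,.042],rate=.04,until_force=5);z=arm.read_tool_pos();print(r,z,arm.read_wrist_force())
if z[2]<.05:
    arm.set_gripper(.6);arm.sleep(.3);arm.movel([*t,.2],rate=.12)
    arm.movep([.38,-.31,.33],down(np.pi/2));arm.set_gripper(1);p=cam("wrist");q=cam("top")
    a=cv2.resize(p["color"][110:290,230:410],(500,500),interpolation=cv2.INTER_CUBIC);b=cv2.resize(q["color"][130:280,180:480],(800//2*2-500,150))
    b2=np.zeros((500,300,3),np.uint8);b2[:150]=b;b2[160:460]=cv2.resize(ortho(q,.05,(.68,.03),.2),(300,300))
    cv2.imwrite("pics/fin.png",np.hstack([a,b2]))
    for n,s in(("w",p),("t",q)):
        for k,zz in(("tote_grip",.064),("keeper_bar",.035),("case_in",.005),("bowl",.004),("headlamp",.028)):print(n,k,[(at(s,r["location"],zz)[:2].round(4),round(r["score"],2)) for r in arm.place_of(k,s)[:1]])
print(arm.read_clock())
E
```

```text
True [ 0.49649444 -0.31799199  0.04444278] [-0.54248851  0.13748973  6.86691089]
w tote_grip [(array([ 0.4999, -0.3192]), 0.8)]
w keeper_bar [(array([ 0.4296, -0.3215]), 0.62)]
w case_in []
w bowl [(array([0.6715, 0.0125]), 0.68)]
w headlamp [(array([0.46  , 0.2865]), 0.74)]
t tote_grip [(array([ 0.4894, -0.3082]), 0.71)]
t keeper_bar [(array([0.6701, 0.0183]), 0.72)]
t case_in [(array([0.6228, 0.1499]), 0.31)]
t bowl [(array([0.6864, 0.0104]), 0.74)]
t headlamp [(array([0.4494, 0.2923]), 0.81)]
72.7583
```

View pics/fin.png

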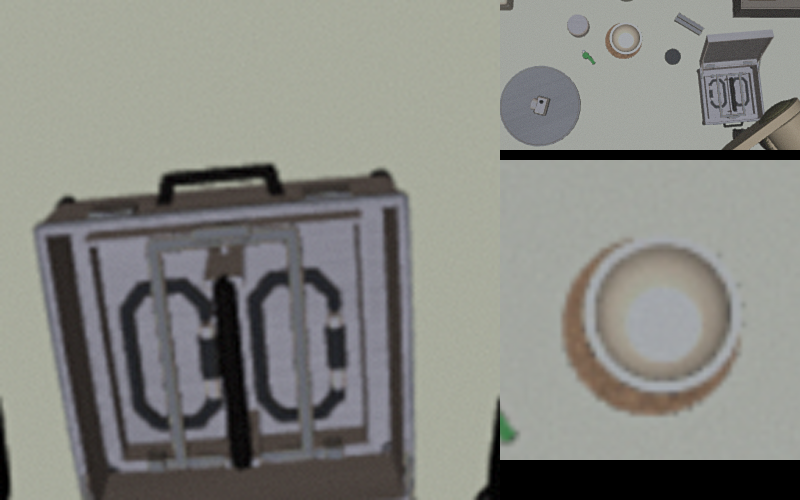

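The tote sits flat on the case floor (grip height 4 mm above where it was picked), the keeper is shut, and the carabiners are inside. The bowl is on the mat and the headlamp is standing. Handing in.

```bash
python3 -c "
from bench import arm
print(arm.job_done())"
```

```text
the job is handed in; nothing more can be done
None
```

I handed the job in at about 73 s, with no verdict returned: both carabiners are in the tote with the keeper shut, the tote is flat in the case, the bowl is on the mat, and the headlamp still stands on the turntable.

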